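Clear plaster chips off a modelling board and close the scrap carton

ROBOT

A 7-joint arm with a two-finger parallel gripper is mounted at the origin on the work surface. World frame = base frame: x ahead of the robot, y to its left, z up, the work surface at z = 0. Lengths are in m, angles in rad, forces in N, time in s.
With the tool pointing down it reaches from about 0.425 to 0.825 m from the base axis. Payload 3.6 kg.
Tool frame: the origin (TCP) lies at the very end of the fingers, on their centre line; the grasp point (between the pads) lies 19 mm behind it; z points along the fingers, y is the line along which they close (so a half turn about z gives the same grasp; the last joint's range is limited). The gripper opens to 85 mm and grips with 20 to 120 N. Pads are 22 mm wide; open, the fingers measure 114 mm over their backs; the gripper's body (76 mm by 85 mm) begins 54 mm behind the grasp point. The pads swing forward as they close: fully open they stand 13 mm farther back than shut.
Start: joints at [1.161, 0.615, -0.013, 1.423, 0.008, 1.103, -0.04], TCP at [0.243, -0.603, 0.231] pointing down, gripper open.
Joint ranges: [-3.12, 3.12], [-0.3, 2.06], [-1.34, 1.32], [0.26, 2.42], [-1.36, 4.5], [0.01, 1.98], [-2.84, 2.84]. Speed limits (rad/s): [2.79, 2.79, 3.14, 3.14, 3.14, 3.14, 3.14].

INTERFACE

Orientations are given as [roll, pitch, yaw] about the fixed x, y, z axes, in that order (R = Rz(yaw) Ry(pitch) Rx(roll)).
In Python, from plant import robot, viewer gives the robot as it stands. The module is installed in compiled form; this text tells all that it offers.
- The arm moves only by the tool move_arm, never from a script. Its argument "motion" is a list of rows, each a list of 7 numbers: the shift along the tool's x, y, z as a fraction of full scale, then the turn, a rotation vector about the tool's x, y, z as a fraction of full scale, then the finger opening in mm, from 0 to 85.4. A call has 1 to 10 rows; each row is the pose to reach, as a shift and turn from the pose commanded when the call began, along the tool's axes at that moment, turning the shorter way round; what a row does not reach only later rows make up. Full scale, the value 1, is 0.25 m for a shift and pi rad for a turn. A row lasts 1/12 s, in which the tool goes at most 41.7 mm and 7.16 degrees, less where a joint would pass 70% of its speed; a pose out of reach is approached as far as the arm can. A call with a number of a shift or a turn outside -1 to 1 is refused whole. A call with a gripper value outside its range is refused whole. The fingers move at their own pace and stop on an object; "newtons" is the grip in N (left out, the last holds). Time passes only in rows, so rows that repeat a pose let the fingers close. It gives the time, the measured TCP pose, the force, the opening and the grip force at its end, in the units of the state.
- robot.observe(): the state, without advancing time (a new reading comes with each control period).
- viewer.read_camera(name): name is "scene" or "top" or "wrist"; returns a dict with "img" (480x640x3 uint8, red, green, blue), "K" (3x3 intrinsics, pixels), "R" (3x3) and "t" (3): a world point X has camera coordinates R X + t; the wrist camera has in their place "T_tool_cam" (4x4, takes a point from camera to tool coordinates, whose origin is the TCP and whose axes are the flange's). Camera axes: x right, y down, z forward; pixel columns grow to the right and rows downward; lengths in m; the calibration is good to about 2 mm. A picture is of the moment at which its call begins: read the wrist's pose just before it. There is no depth.
- robot.job_done(): hands the job in; it is judged then, once.
The state is a dict: "time_s": time; "joints": joint angles; "dq": joint speeds; "joint_torque": joint torques, N m; "eef_pos": TCP position; "eef_rot": TCP orientation; "ft_force": force on the tool from outside, world axes, zero at the start; "ft_torque": the same for the moment, N m; "width": finger opening in m; "finger_force": force on a finger pad.
Only numpy, scipy, OpenCV 4.12 (cv2) and the standard library are available. Lean on these libraries where they do the work, as an engineer would, in place of code of your own. Each camera call takes 0.05 s, during which the arm holds its last target. There are 200 camera calls.

TASK

Take the wooden scraper block and wipe all five loose plaster chips off the modelling board into the open carton at its end, keeping the gripper off the chips. Then fold the carton's short flap down flat, fold the long flap down flat over it, and leave the scraper standing on its foot on the low grey stand it came from. Leave the little plaster figure on the board and everything else on the table where it is.

Things in the scene. Friction and masses are not known exactly. Their poses are not given: they have to be found in the camera images.
- board: Fixed wooden board on a trestle. Origin on the table under its centre, z up. Top 100 mm above the table, 170 mm along x, 260 mm along y. Curbs 15 mm wide, 10 mm high along both long edges (clear between x = -70 and 70 mm); both ends (y = -130, 130 mm) are open. The carton stands at one end, the grey stand at the other; which is which varies.
- carton: Fixed open carton, 164 mm along x, 150 along y, rim 85 mm above the table, walls and floor 4 mm. Origin on the table under its centre, which is 208 mm from the board's centre along the board's y; axes parallel to the board's. Its wall stands 3 mm off the board's end, rim 15 mm below the board's top. Flaps on its near (-x) and far (+x) sides only.
- flap_short (a joint): Angle (rad) of the short near flap, 70 x 148 x 4 mm, hinged along the carton's y at its near rim (x = -82 mm). 0 = flat, closed over the carton; 1.57 = upright; more = leaning outwards, towards -x. Starts at 1.65 to 2.0. The crease (0.03 N m) is stiff enough that the flap stays where it is left.
- flap_long (a joint): Angle (rad) of the long far flap, 100 x 148 x 4 mm, hinged along the carton's y at its far rim (x = 82 mm), 5 mm higher than the short one so that it lies over it. 0 = flat and closed, 1.57 = upright, more = leaning outwards towards +x; starts open at 1.65 to 2.0. It stays where it is left.
- flap_short_hinge (a point): Middle of the short flap's hinge line, 87 mm above the table.
- flap_short_edge (a point): Middle of the short flap's free edge.
- flap_long_hinge (a point): Middle of the long flap's hinge line, 92 mm above the table.
- flap_long_edge (a point): Middle of the long flap's free edge.
- stand: Fixed low grey block on the table, flat top 45 mm above the table, 250 mm along x, 150 mm along y; its centre lies 208 mm from the board's centre along the board's y, its axes are parallel to the board's. The scraper stands on it. Origin under its centre.
- scraper: Loose wooden scraper block, about 0.14 kg, standing upright on its foot. Origin under its centre, x along its length. Foot 60 mm (x) by 24 mm (y) by 22 mm high, dark wood; above it the grip, 54 mm by 20 mm (y), from 22 to 72 mm height. Grip it across y.
- chip1: Loose plaster chip, a flat angular flake some 26 mm across and 10 mm thick, about 12 g, lying on the board. Origin under its centre.
- chip2: Loose plaster chip, a flat angular flake some 24 mm across and 11 mm thick, about 12 g, lying on the board. Origin under its centre.
- chip3: Loose plaster chip, a flat angular flake some 26 mm across and 12 mm thick, about 12 g, lying on the board. Origin under its centre.
- chip4: Loose plaster chip, a flat angular flake some 22 mm across and 10 mm thick, about 12 g, lying on the board. Origin under its centre.
- chip5: Loose plaster chip, a flat angular flake some 24 mm across and 11 mm thick, about 12 g, lying on the board. Origin under its centre.
- figure: Bystander: small loose plaster figure with a hole through it, 80 mm tall, on a round foot of 36 mm diameter, standing on the board near its far curb. Origin under its centre.
- jar: Bystander: small glass jar with steel cap, 42 mm diameter, 70 mm tall, on the far part of the grey stand. Origin under its centre.
- rasp: Bystander: small rasp, 135 mm long along its y, 18 mm wide, 16 mm high, lying on the near edge of the grey stand. Origin under its middle.
- tape: Bystander: roll of paper tape, 90 mm across, 24 mm high, lying on the table beyond the board. Origin under its centre.
- glue: Bystander: white glue bottle, 52 mm diameter, 130 mm tall, on the table beyond the board. Origin under its centre.
- brush: Bystander: brush lying on the table beyond the board. Origin at its underside.

How it is judged:
On the way, in this order (a step that is already met when the one before it is completed fails the run):
1. all five chips lie in the carton (x of chip1 in the frame of carton between -0.079 and 0.079 m and y of chip1 in the frame of carton between -0.072 and 0.072 m and z of each of chip1, chip2, chip3, chip4, chip5 in the frame of carton below 0.06 m and x of chip2 in the frame of carton between -0.079 and 0.079 m and y of chip2 in the frame of carton between -0.072 and 0.072 m and x of chip3 in the frame of carton between -0.079 and 0.079 m and y of chip3 in the frame of carton between -0.072 and 0.072 m and x of chip4 in the frame of carton between -0.079 and 0.079 m and y of chip4 in the frame of carton between -0.072 and 0.072 m and x of chip5 in the frame of carton between -0.079 and 0.079 m and y of chip5 in the frame of carton between -0.072 and 0.072 m), for 0.2 s.
2. the short flap is folded down while the long one is still up (value of joint flap_short below 0.15 rad and value of joint flap_long above 0.5 rad), for 0.1 s.
3. the long flap is folded down over the short one (value of joint each of flap_short, flap_long below 0.15 rad), for 0.2 s.
At the end, for the whole second after the job is handed in: All five chips lie inside the carton, both flaps are within 0.15 rad of flat, and the scraper stands at rest upright (within 0.1 rad) with its centre over the grey stand (all of step 1 and all of step 3 and x of scraper in the frame of stand between -0.125 and 0.125 m and y of scraper in the frame of stand between -0.075 and 0.075 m and z of scraper in the frame of stand below 0.051 m and angle between scraper's own z axis and vertical below 0.1 rad and linear speed of scraper below 0.02 m/s); the robot touches nothing.
It fails at once if the gripper or arm touches a chip (contact force between any of the fingers, the arm and chip1 above 0.3 N or contact force between any of the fingers, the arm and chip2 above 0.3 N or contact force between any of the fingers, the arm and chip3 above 0.3 N or contact force between any of the fingers, the arm and chip4 above 0.3 N or contact force between any of the fingers, the arm and chip5 above 0.3 N).
It fails at once if the figure or another bystander is moved by more than 20 mm (distance of any of figure, jar, rasp, tape, glue, brush from where it was at the start of the episode above 0.02 m).
It fails at once if the figure is tipped (angle between figure's own z axis and vertical above 0.3 rad).
It also fails if it takes over 72 s, if anything falls off the work surface, if the arm or the gripper's body presses on something with over 40 N, if the wrist force passes 120 N, or if a joint passes its speed limit or range.

## Working session

There is one attempt and no reset: what is moved stays moved. The work goes in short steps, Python scripts to look and compute and a tool call to move; the robot and the scene stay as the last step left them, time stands still between calls to the robot, and variables do not carry over. Pictures are saved under pics/ and viewed, at most 10 in all, crops included, and the job is handed in when it is done.

Besides the shell and the picture viewer there is one more tool, called as name(argument=value, ...) on one line, values as JSON. move_arm: Moves the arm, as the interface text tells. Its arguments: {"type":"object","properties":{"motion":{"type":"array","items":{"type":"array","items":{"type":"number"}}},"newtons":{"type":"number"}},"required":["motion"]}

```bash
mkdir -p pics; python3 - <<'E'
from plant import robot, viewer
import cv2,numpy as np
s=robot.observe();print({k:np.round(v,3).tolist() for k,v in s.items()})
for n in("scene","top"):
    c=viewer.read_camera(n);cv2.imwrite(f"pics/{n}0.png",c["img"][:,:,::-1]);print(n,c["K"].tolist(),c["R"].tolist(),c["t"].tolist())
    np.savez(f"{n}.npz",**{k:c[k] for k in("img","K","R","t")})
E
```

```text
{'time_s': 0.0, 'joints': [1.16, 0.616, -0.013, 1.425, 0.008, 1.103, -0.04], 'dq': [-0.002, 0.0, 0.0, 0.0, -0.0, 0.001, 0.001], 'joint_torque': [-0.001, -46.92, 0.259, -17.103, 0.01, 0.01, 0.0], 'eef_pos': [0.243, -0.602, 0.23], 'eef_rot': [-3.139, 0.0, 0.384], 'ft_force': [-0.469, -0.478, -0.684], 'ft_torque': [-0.06, 0.066, -0.02], 'finger_force': 0.0, 'width': 0.085}
scene [[447.3990323061483, 0.0, 321.9486995923638], [0.0, 447.3990323061483, 246.5384733360176], [0.0, 0.0, 1.0]] [[0.5577582787852088, 0.8299898951029936, 0.004740935929014354], [0.667359924556254, -0.4450591679449241, -0.5971206478798424], [-0.49349410689777445, 0.33621289543248273, -0.802137429248925]] [-0.31753954011880015, -0.3274339458444592, 1.0555221587958346]
top [[485.45167752872237, 0.0, 316.97975273292815], [0.0, 485.45167752872237, 241.90704053762494], [0.0, 0.0, 1.0]] [[-0.01165685088340769, -0.9996848868887717, -0.02223161608308955], [-0.9978549740446262, 0.013062053430838279, -0.06414696824143747], [0.06441714524783025, 0.021436177046148277, -0.9976927992682748]] [0.010707563749786606, 0.5536063714496047, 0.8487978099364247]
```

View pics/scene0.png

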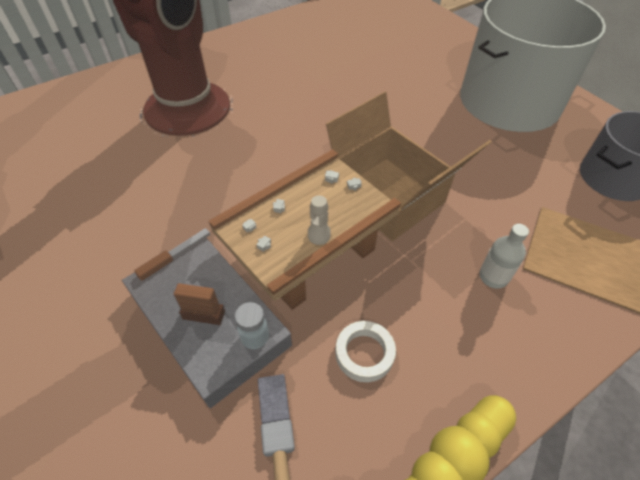

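View pics/top0.png

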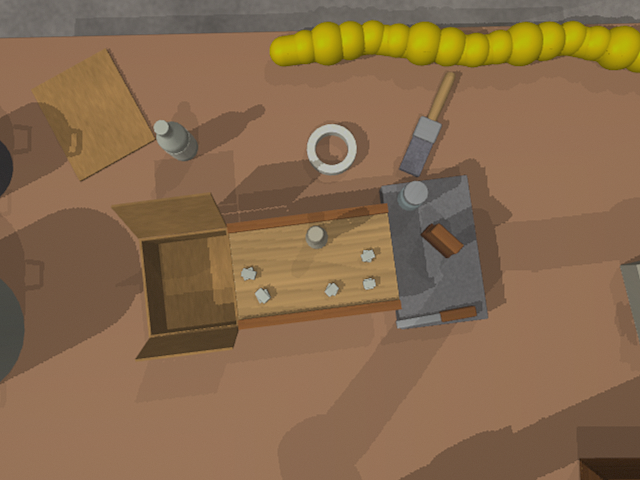

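The scene view shows the carton beyond the board and the stand in front. In the top view the board spans about u 230–398, v 207–325. The carton is at the left (+y) and the stand at the right (-y), with the scraper near (442,240). The chips are at (248,273), (262,295), (332,289), (369,283) and (368,255), and the figure at (316,236). I'll zoom in for accuracy.

```bash
python3 - <<'E'
import cv2
i=cv2.imread("pics/top0.png");c=i[170:365,225:492]
cv2.imwrite("pics/top0c.png",cv2.resize(c,None,fx=2.99,fy=3,interpolation=cv2.INTER_CUBIC))
E
```

```text
(no output)
```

View pics/top0c.png

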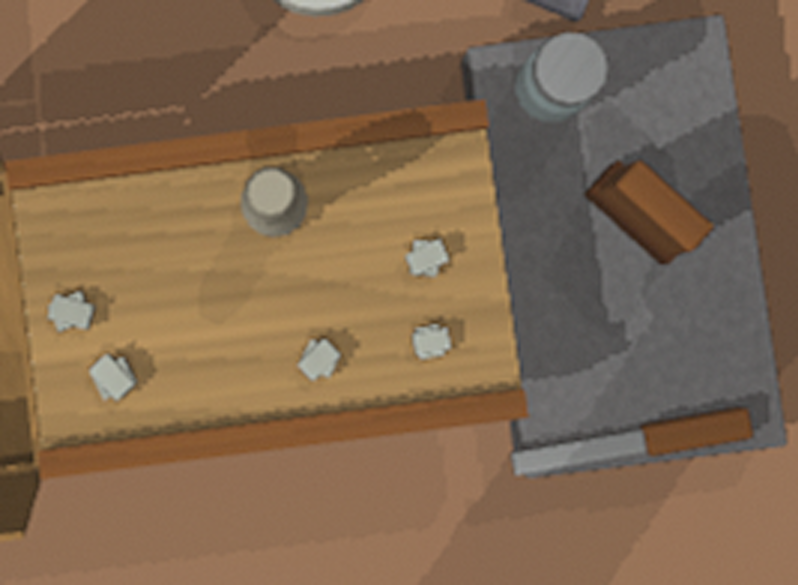

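```bash
cat > h.py <<'E'
import numpy as np
from scipy.optimize import least_squares
T=np.load("top.npz");S=np.load("scene.npz")
def ray(c,u,v,z):
    d=c["R"].T@np.linalg.solve(c["K"],[u,v,1.]);o=-c["R"].T@c["t"];return o+d*(z-o[2])/d[2]
def proj(c,X):
    p=c["K"]@(c["R"]@X+c["t"]);return p[:2]/p[2]
def cr(x,y):return 225+x/2.99,170+y/3
def w2b(p,F):
    c,s=np.cos(F[2]),np.sin(F[2]);d=np.asarray(p)[:2]-F[:2];return np.array([c*d[0]+s*d[1],-s*d[0]+c*d[1]])
def b2w(q,F):
    c,s=np.cos(F[2]),np.sin(F[2]);return np.array([F[0]+c*q[0]-s*q[1],F[1]+s*q[0]+c*q[1]])
E
python3 - <<'E'
from h import *
P=[((85,-130,110),(487,101)),((-85,-130,110),(526,413)),((70,-130,100),(490,128)),((-70,-130,100),(520,384)),((85,130,110),(8,162)),((-85,130,110),(42,473)),
((125,-283,45),(722,16)),((-125,-283,45),(785,443)),((-125,-133,45),(514,475))]
def r(F):
    out=[]
    for q,px in P:
        X=np.r_[b2w(np.array(q[:2])/1e3,F),q[2]/1e3];out+=list(proj(T,X)-cr(*px))
    return out
f=least_squares(r,[.6,0,0],loss="soft_l1");F=f.x;print("board",F,np.round(f.fun,1));np.save("F.npy",F)
print("cam",-T["R"].T@T["t"],"carton",b2w([0,.208],F),"stand",b2w([0,-.208],F))
for n,p,z in [("c1",(71,311),.11),("c2",(112,377),.11),("c3",(320,359),.11),("c4",(432,341),.11),("c5",(428,257),.11),("figtop",(272,192),.18),
 ("sA",(638,163),.117),("sB",(712,229),.117),("sC",(668,263),.117),("jar",(570,68),.115),("raspL",(515,465),.06),("raspR",(750,422),.06)]:
    X=ray(T,*cr(*p),z);print(n,np.round(X[:2],4),np.round(w2b(X,F)*1e3,1))
# flaps edges in top image
E_=lambda s,a:(-.082+.07*np.cos(a),.087+.07*np.sin(a)) if s else (.082-.1*np.cos(a),.092+.1*np.sin(a))
for a in np.arange(1.6,2.05,.1):
    print(a,[np.round(proj(T,np.r_[b2w([E_(s,a)[0],.208+y],F),E_(s,a)[1]])).tolist() for s in (1,0) for y in(-.074,.074)])
E
```

```text
board [0.51127418 0.00867451 0.10885604] [-0.6 -1.5  0.4  0.8 -1.1 -0.4  0.2  0.7 -1.4 -2.  -1.2  0.5  1.1 -1.2
  0.7  0.8  3.5  0.7]
cam [ 0.49786656 -0.01472203  0.88258968] carton [0.48867682 0.21544336] stand [ 0.53387155 -0.19809435]
c1 [0.4985 0.1112] [ -1.6 103.3]
c2 [0.4634 0.0895] [-38.9  85.5]
c3 [ 0.4716 -0.0211] [-42.6 -25.3]
c4 [ 0.4804 -0.0805] [-40.3 -85.3]
c5 [ 0.5248 -0.0792] [  3.9 -88.8]
figtop [0.5548 0.0017] [ 42.5 -11.7]
sA [ 0.5725 -0.1899] [  39.3 -204.1]
sB [ 0.5373 -0.2276] [ 2.000e-01 -2.377e+02]
sC [ 0.5198 -0.2041] [ -14.6 -212.4]
jar [ 0.6237 -0.1558] [  93.9 -175.8]
raspL [ 0.4099 -0.1298] [-115.9 -126.6]
raspR [ 0.4324 -0.2612] [-107.8 -259.7]
1.6 [[229.0, 331.0], [131.0, 343.0], [212.0, 216.0], [110.0, 229.0]]
1.7000000000000002 [[230.0, 336.0], [132.0, 348.0], [211.0, 210.0], [110.0, 222.0]]
1.8000000000000003 [[231.0, 341.0], [132.0, 352.0], [211.0, 203.0], [110.0, 216.0]]
1.9000000000000004 [[231.0, 345.0], [133.0, 357.0], [210.0, 197.0], [110.0, 209.0]]
2.0000000000000004 [[232.0, 349.0], [134.0, 361.0], [210.0, 191.0], [110.0, 203.0]]
```

```bash
cat > m.py <<'E'
import sys
from h import *
from plant import robot
from scipy.spatial.transform import Rotation as Ro
F=np.load("F.npy")
def go(tgts):
    """tgts: list of (x,y,z,yaw[,pitch-axis tilt Rotation]) world; prints tool-frame rows"""
    s=robot.observe();p=s["eef_pos"];R=Ro.from_euler("xyz",s["eef_rot"])
    print("now",np.round(p,4),np.round(s["eef_rot"],3),"w",round(s["width"],4),"t",s["time_s"],"f",np.round(s["ft_force"],1),"board xy",np.round(w2b(p,F)*1e3,1))
    for t in tgts:
        Q=Ro.from_euler("xyz",[np.pi,0,t[3]]) if len(t)<5 else t[4]*Ro.from_euler("xyz",[np.pi,0,t[3]])
        d=R.inv().apply(np.array(t[:3])-p);w=(R.inv()*Q).as_rotvec()
        print("rows",np.round(d/.25,3).tolist(),np.round(w/np.pi,4).tolist(),"n>=",round(max(np.linalg.norm(d)/.0417,np.degrees(np.linalg.norm(w))/7.16),1))
E
python3 -c "
from m import *
go([(.5476,-.202,.23,.82),(.39,-.42,.23,.6)])
C=np.array([.5476,-.202]);a=np.array([.682,.731]);b=np.array([-.731,.682])
for s in(1,-1):
  for t in(1,-1):
    for z,l,w in((.117,.027,.01),(.045,.03,.012)): X=np.r_[C+a*s*l+b*t*w,z];print(s,t,z,proj(S,X).round(),(proj(T,X)-[225,170])*[2.99,3])
"
```

```text
now [ 0.2431 -0.6021  0.2302] [-3.139  0.     0.384] w 0.0856 t 0.1 f [ 0.1 -0.7 -0.7] board xy [-332.9 -578. ]
rows [1.728, -1.028, 0.003] [-0.0007, -0.0001, -0.1388] n>= 12.1
rows [0.817, -0.455, 0.002] [-0.0008, -0.0001, -0.0688] n>= 5.6
1 1 0.117 [214. 285.] [611.13049266 189.62355936]
1 1 0.045 [225. 309.] [578.80707284 198.97839597]
1 -1 0.117 [210. 297.] [636.39578093 161.53170341]
1 -1 0.045 [221. 323.] [606.5447452  168.16230701]
-1 1 0.117 [177. 280.] [688.63023079 258.84727973]
-1 1 0.045 [188. 303.] [657.37554302 269.32089596]
-1 -1 0.117 [172. 292.] [713.93620223 230.57771268]
-1 -1 0.045 [182. 317.] [685.1587707  238.30681233]
```

move_arm(motion=[[0.817,-0.455,0.002,0,0,-0.0688,85],[0.817,-0.455,0.002,0,0,-0.0688,85],[0.817,-0.455,0.002,0,0,-0.0688,85],[0.817,-0.455,0.002,0,0,-0.0688,85],[0.817,-0.455,0.002,0,0,-0.0688,85],[0.817,-0.455,0.002,0,0,-0.0688,85]], newtons=60)

```text
time_s: 0.6
eef_pos: [0.3938, -0.4154, 0.2305]
eef_rot: [-3.139, -0.003, 0.606]
ft_force: [0.6, 0.5, -0.2]
width: 0.0852
finger_force: 0.0
```

```bash
python3 -c "
from m import *
go([(.5476,-.202,.23,.82)])"
```

```text
now [ 0.3938 -0.4154  0.2305] [-3.139e+00 -3.000e-03  6.060e-01] w 0.0852 t 0.6 f [ 0.6  0.5 -0.2] board xy [-162.9 -408.8]
rows [0.992, -0.351, 0.006] [-0.0005, -0.0012, -0.0681] n>= 6.3
```

move_arm(motion=[[0.992,-0.351,0.006,0,0,-0.0681,85],[0.992,-0.351,0.006,0,0,-0.0681,85],[0.992,-0.351,0.006,0,0,-0.0681,85],[0.992,-0.351,0.006,0,0,-0.0681,85],[0.992,-0.351,0.006,0,0,-0.0681,85],[0.992,-0.351,0.006,0,0,-0.0681,85],[0.992,-0.351,0.006,0,0,-0.0681,85],[0.992,-0.351,0.006,0,0,-0.0681,85]])

```text
time_s: 1.27
eef_pos: [0.5482, -0.2016, 0.2288]
eef_rot: [-3.14, -0.004, 0.824]
ft_force: [-0.2, 0.0, -0.5]
width: 0.0848
finger_force: 0.0
```

```bash
python3 -c "
from m import *
from plant import viewer
import cv2
go([(.5476,-.202,.076,.82)])
s=robot.observe();c=viewer.read_camera('wrist');np.savez('w1.npz',K=c['K'],T=c['T_tool_cam'],p=s['eef_pos'],r=s['eef_rot'])
i=c['img'][:,:,::-1].copy()
R=Ro.from_euler('xyz',s['eef_rot']).as_matrix();M=np.eye(4);M[:3,:3]=R;M[:3,3]=s['eef_pos'];Wc=np.linalg.inv(M@c['T_tool_cam'])
C=np.array([.5476,-.202]);a=np.array([.682,.731]);b=np.array([-.731,.682])
for k,l in((1,.027),(-1,.027)):
  for t in(1,-1):
    X=np.r_[C+a*k*l+b*t*.01,.117];q=c['K']@(Wc[:3,:3]@X+Wc[:3,3]);q=q[:2]/q[2];print(q);cv2.circle(i,tuple(int(v) for v in q),3,(0,0,255),-1)
cv2.imwrite('pics/w1.png',i)"
```

```text
now [ 0.5482 -0.2016  0.2288] [-3.14  -0.004  0.824] w 0.0848 t 1.2667 f [-0.2  0.  -0.5] board xy [  13.8 -213.1]
rows [-0.005, 0.001, 0.611] [-0.0007, -0.0012, 0.0014] n>= 3.7
[308.42210215 204.78179424]
[334.29238789 204.92370673]
[308.71004249 270.52885485]
[333.22374423 270.67044175]
```

View pics/w1.png

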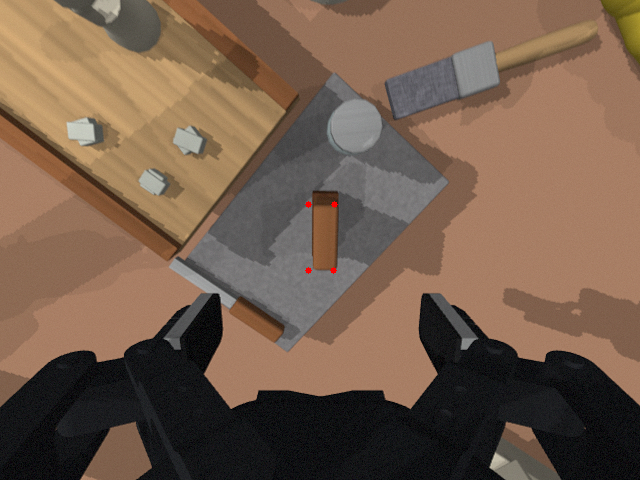

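The red dots match the scraper's top face at u 312–338, v 204–270 except for a 4 px shift, about 3 mm along tool y. The yaw is right. The jar at (355,125) and rasp at (235,300) are clear of the fingers.

move_arm(motion=[[-0.004,0.012,0.2,0,-0.001,0.001,85],[-0.004,0.012,0.35,0,-0.001,0.001,85],[-0.004,0.012,0.5,0,-0.001,0.001,85],[-0.004,0.012,0.58,0,-0.001,0.001,85],[-0.004,0.012,0.611,0,-0.001,0.001,60],[-0.004,0.012,0.611,0,-0.001,0.001,15],[-0.004,0.012,0.611,0,-0.001,0.001,10],[-0.004,0.012,0.611,0,-0.001,0.001,10],[-0.004,0.012,0.611,0,-0.001,0.001,10],[-0.004,0.012,0.611,0,-0.001,0.001,10]], newtons=60)

```text
time_s: 2.15
eef_pos: [0.5479, -0.2116, 0.0785]
eef_rot: [3.138, 0.002, 0.811]
ft_force: [-1.1, 0.1, 3.7]
width: 0.0193
finger_force: 62.1
```

```bash
python3 -c "
from m import *
z=robot.observe()['eef_pos'][2]+.0565
go([(.5498,-.204,z,.82)]+[tuple(b2w([x,y],F))+(z,F[2]) for x,y in((-.037,-.19),)])"
```

```text
now [ 0.5479 -0.2116  0.0785] [3.138e+00 2.000e-03 8.110e-01] w 0.0193 t 2.15 f [-1.1  0.1  3.7] board xy [  12.5 -222.9]
rows [0.027, -0.015, -0.226] [0.001, 0.0006, -0.003] n>= 1.4
rows [-0.066, -0.228, -0.227] [0.0012, 0.0002, 0.2234] n>= 5.6
```

move_arm(motion=[[0,0,-0.12,0,0,0,10],[0,0,-0.226,0,0,0,10],[0,0,-0.226,0,0,0,10],[0,0,-0.226,0,0,0,10]])

```text
time_s: 2.48
eef_pos: [0.5483, -0.2113, 0.1354]
eef_rot: [3.137, 0.001, 0.811]
ft_force: [1.0, 1.0, -0.9]
width: 0.0193
finger_force: 61.4
```

```bash
python3 -c "
from m import *
s=robot.observe()
for i in range(3): print(robot.observe()['eef_pos'])
z=s['eef_pos'][2]
go([tuple(b2w([x,y],F))+(z,F[2]) for x,y in((-.037,-.19),)])"
```

```text
[ 0.54828712 -0.21134723  0.13543459]
[ 0.54828712 -0.21134723  0.13543459]
[ 0.54828712 -0.21134723  0.13543459]
now [ 0.5483 -0.2113  0.1354] [3.137e+00 1.000e-03 8.110e-01] w 0.0193 t 2.4833 f [ 1.   1.  -0.9] board xy [  12.9 -222.7]
rows [-0.068, -0.229, -0.001] [0.0016, -0.0002, 0.2234] n>= 5.6
```

move_arm(motion=[[-0.068,-0.229,0,0,0,0.223,10],[-0.068,-0.229,0,0,0,0.223,10],[-0.068,-0.229,0,0,0,0.223,10],[-0.068,-0.229,0,0,0,0.223,10],[-0.068,-0.229,0,0,0,0.223,10],[-0.068,-0.229,0,0,0,0.223,10],[-0.068,-0.229,0,0,0,0.223,10],[-0.068,-0.229,0,0,0,0.223,10]])

```text
time_s: 3.15
eef_pos: [0.4931, -0.1834, 0.1324]
eef_rot: [3.14, 0.004, 0.113]
ft_force: [-0.3, 0.3, -1.8]
width: 0.0192
finger_force: 61.4
```

```bash
python3 -c "
from m import *
from plant import viewer
import cv2
go([tuple(b2w([x,y],F))+(.1345,F[2]) for x,y in((-.037,-.19),(-.037,.15))])
a=viewer.read_camera('top')['img'][190:340,220:480,::-1];b=viewer.read_camera('scene')['img'][150:400,110:410,::-1]
a=cv2.resize(a,(598,345),interpolation=cv2.INTER_CUBIC);b=cv2.resize(b,(306,255))
o=np.zeros((600,598,3),np.uint8);o[:345]=a;o[345:,:306]=b;cv2.imwrite('pics/h1.png',o)"
```

```text
now [ 0.4931 -0.1834  0.1324] [3.14  0.004 0.113] w 0.0192 t 3.15 f [-0.3  0.3 -1.8] board xy [ -38.9 -189. ]
rows [0.008, 0.004, -0.008] [0.0005, 0.0013, 0.0012] n>= 0.1
rows [0.013, -1.356, -0.01] [0.0005, 0.0013, 0.0012] n>= 8.1
```

View pics/h1.png

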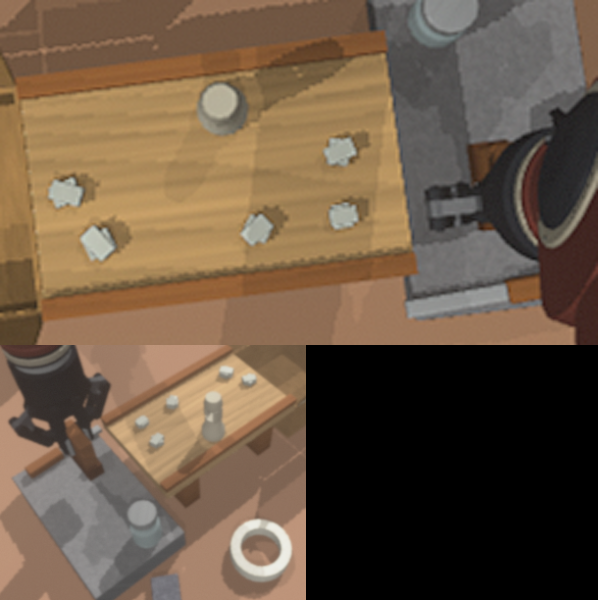

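```bash
python3 -c "
from m import *
for u,v in((470,143),(497,143),(475,230),(495,230)):
  for z in(.102,.174): print(u,v,z,(w2b(ray(T,220+u/2.3,190+v/2.3,z),F)*1e3).round(1))
"
```

```text
470 143 0.102 [  -1.2 -179.4]
470 143 0.174 [  -2.6 -164.8]
497 143 0.102 [  -3.5 -197.9]
497 143 0.174 [  -4.6 -181.7]
475 230 0.102 [ -61.4 -174.7]
475 230 0.174 [ -57.2 -160.6]
495 230 0.102 [ -63.1 -188.4]
495 230 0.174 [ -58.7 -173. ]
```

The top view shows the scraper across the board at the stand end, with its ends at crop v 143 and 230. Its centre is therefore about 7 mm to +x of the TCP. All chips are where they were.

move_arm(motion=[[-0.016,0,-0.0165,0,0.001,0.001,10],[-0.016,0,-0.0165,0,0.001,0.001,10],[-0.016,-0.1,-0.0165,0,0.001,0.001,10],[-0.016,-0.2,-0.0165,0,0.001,0.001,10],[-0.016,-0.276,-0.0165,0,0.001,0.001,10],[-0.016,-0.276,-0.0165,0,0.001,0.001,10],[-0.016,-0.276,-0.0165,0,0.001,0.001,10]])

```text
time_s: 3.83
eef_pos: [0.4822, -0.1146, 0.1374]
eef_rot: [3.14, -0.001, 0.11]
ft_force: [0.4, -0.6, -1.5]
width: 0.0191
finger_force: 61.3
```

```bash
python3 -c "
from m import *
go([tuple(b2w([x,y],F))+(.136,F[2]) for x,y in((-.043,-.12),(-.043,.15))])"
```

```text
now [ 0.4822 -0.1146  0.1374] [ 3.14e+00 -1.00e-03  1.10e-01] w 0.0191 t 3.8333 f [ 0.4 -0.6 -1.5] board xy [ -42.3 -119.3]
rows [-0.003, 0.003, 0.006] [0.0005, -0.0004, 0.0004] n>= 0.0
rows [-0.002, -1.077, 0.004] [0.0005, -0.0004, 0.0004] n>= 6.5
```

move_arm(motion=[[-0.002,-0.05,0.004,0,0,0,10],[-0.002,-0.1,0.004,0,0,0,10],[-0.002,-0.15,0.004,0,0,0,10],[-0.002,-0.2,0.004,0,0,0,10],[-0.002,-0.25,0.004,0,0,0,10],[-0.002,-0.3,0.004,0,0,0,10],[-0.002,-0.35,0.004,0,0,0,10],[-0.002,-0.4,0.004,0,0,0,10],[-0.002,-0.45,0.004,0,0,0,10],[-0.002,-0.5,0.004,0,0,0,10]])

```text
time_s: 4.67
eef_pos: [0.4683, 0.0085, 0.1359]
eef_rot: [3.139, -0.001, 0.105]
ft_force: [0.2, 0.4, -1.5]
width: 0.0191
finger_force: 61.3
```

```bash
python3 -c "
from m import *
go([tuple(b2w([x,y],F))+(.136,F[2]) for x,y in((-.043,.15),)])"
```

```text
now [0.4683 0.0085 0.1359] [ 3.139e+00 -1.000e-03  1.050e-01] w 0.0191 t 4.6667 f [ 0.2  0.4 -1.5] board xy [-42.7   4.5]
rows [-0.003, -0.582, -0.002] [0.0008, -0.0004, -0.0011] n>= 3.5
```

move_arm(motion=[[-0.003,-0.05,-0.002,0,0,-0.001,10],[-0.003,-0.1,-0.002,0,0,-0.001,10],[-0.003,-0.15,-0.002,0,0,-0.001,10],[-0.003,-0.2,-0.002,0,0,-0.001,10],[-0.003,-0.26,-0.002,0,0,-0.001,10],[-0.003,-0.32,-0.002,0,0,-0.001,10],[-0.003,-0.38,-0.002,0,0,-0.001,10],[-0.003,-0.45,-0.002,0,0,-0.001,10],[-0.003,-0.52,-0.002,0,0,-0.001,10],[-0.003,-0.59,-0.002,0,0,-0.001,10]])

```text
time_s: 5.5
eef_pos: [0.4519, 0.1554, 0.1361]
eef_rot: [3.139, -0.001, 0.108]
ft_force: [-0.4, -0.3, -1.3]
width: 0.0193
finger_force: 61.3
```

move_arm(motion=[[0,-0.02,0,0,0,0,10],[0,-0.02,0,0,0,0,10],[0,-0.02,-0.15,0,0,0,10],[0,0.1,-0.25,0,0,0,10],[0.1,0.25,-0.25,0,0,0,10],[0.1,0.4,-0.25,0,0,0,10],[0.1,0.55,-0.25,0,0,0,10],[0.1,0.7,-0.25,0,0,0,10],[0.1,0.86,-0.25,0,0,0,10],[0.1,1.0,-0.25,0,0,0,10]])

```text
time_s: 6.33
eef_pos: [0.5031, -0.0956, 0.1992]
eef_rot: [3.138, -0.0, 0.105]
ft_force: [-0.3, -0.3, -1.0]
width: 0.0191
finger_force: 61.4
```

```bash
python3 -c "
from m import *
from plant import viewer
import cv2
go([tuple(b2w([x,y],F))+(z,F[2]) for x,y,z in((-.019,-.155,.2),(-.019,-.155,.137),(-.019,.15,.136))])
a=viewer.read_camera('top')['img'][190:365,120:480,::-1];b=viewer.read_camera('scene')['img'][80:330,110:460,::-1]
a=cv2.resize(a,(720,350),interpolation=cv2.INTER_CUBIC);b=cv2.resize(b,(350,250))
o=np.zeros((600,720,3),np.uint8);o[:350]=a;o[350:,:350]=b;cv2.imwrite('pics/h2.png',o)"
```

```text
now [ 0.5031 -0.0956  0.1992] [ 3.138 -0.     0.105] w 0.0191 t 6.3333 f [-0.3 -0.3 -1. ] board xy [ -19.5 -102.7]
rows [0.003, 0.209, -0.002] [0.0012, -0.0, -0.0011] n>= 1.3
rows [0.003, 0.208, 0.25] [0.0012, -0.0, -0.0011] n>= 1.9
rows [-0.002, -1.012, 0.249] [0.0012, -0.0, -0.0011] n>= 6.2
```

View pics/h2.png

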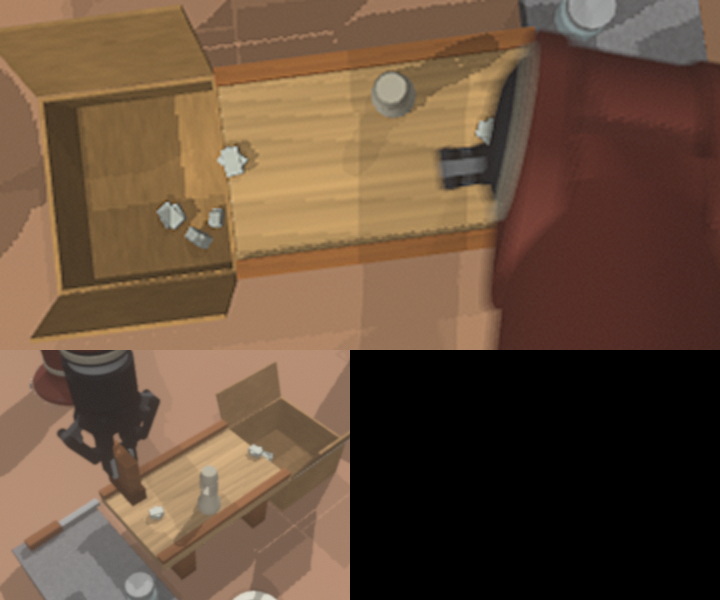

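Three chips are now in the carton at crop (170,215), (198,237) and (215,217). Chip1 is at the board's carton edge (232,160) and chip5 is still at the stand end (485,130). Next is the second lane, passing the figure at (392,92).

move_arm(motion=[[0.003,0.12,0,0.001,0,-0.001,10],[0.003,0.209,0.05,0.001,0,-0.001,10],[0.003,0.209,0.15,0.001,0,-0.001,10],[0.003,0.209,0.25,0.001,0,-0.001,10],[0.003,0.209,0.25,0.001,0,-0.001,10],[0.003,0.209,0.25,0.001,0,-0.001,10]])

```text
time_s: 6.93
eef_pos: [0.5091, -0.143, 0.1359]
eef_rot: [-3.14, 0.003, 0.112]
ft_force: [0.8, -0.2, -1.6]
width: 0.0198
finger_force: 61.3
```

```bash
python3 -c "
from m import *
go([tuple(b2w([x,y],F))+(.1365,F[2]) for x,y in((-.019,-.03),(-.019,.02),(-.01,.155))])"
```

```text
now [ 0.5091 -0.143   0.1359] [-3.14e+00  3.00e-03  1.12e-01] w 0.0198 t 6.9333 f [ 0.8 -0.2 -1.6] board xy [ -18.6 -150.6]
rows [-0.0, -0.482, -0.002] [-0.0006, 0.0009, 0.0009] n>= 2.9
rows [0.0, -0.682, -0.001] [-0.0006, 0.0009, 0.0009] n>= 4.1
rows [0.038, -1.222, -0.0] [-0.0006, 0.0009, 0.0009] n>= 7.3
```

move_arm(motion=[[0,-0.08,-0.003,0,0.001,0.001,10],[0,-0.14,-0.003,0,0.001,0.001,10],[0,-0.2,-0.003,0,0.001,0.001,10],[0,-0.26,-0.003,0,0.001,0.001,10],[0,-0.32,-0.003,0,0.001,0.001,10],[0,-0.38,-0.003,0,0.001,0.001,10],[0,-0.44,-0.003,0,0.001,0.001,10],[0,-0.5,-0.003,0,0.001,0.001,10],[0,-0.56,-0.003,0,0.001,0.001,10],[0,-0.62,-0.003,0,0.001,0.001,10]])

```text
time_s: 7.77
eef_pos: [0.4942, 0.0123, 0.1397]
eef_rot: [-3.141, -0.008, 0.11]
ft_force: [-0.1, 0.8, -0.9]
width: 0.0194
finger_force: 61.2
```

```bash
python3 -c "
from m import *
go([tuple(b2w([x,y],F))+(.136,F[2]) for x,y in((-.019,.02),(-.01,.155))])"
```

```text
now [0.4942 0.0123 0.1397] [-3.141 -0.008  0.11 ] w 0.0194 t 7.7667 f [-0.1  0.8 -0.9] board xy [-16.6   5.4]
rows [-0.01, -0.058, 0.015] [-0.0003, -0.0024, 0.0004] n>= 0.4
rows [0.027, -0.598, 0.015] [-0.0003, -0.0024, 0.0004] n>= 3.6
```

move_arm(motion=[[0,-0.05,0.013,0,-0.002,0,10],[0,-0.1,0.013,0,-0.002,0,10],[0,-0.16,0.013,0,-0.002,0,10],[0.01,-0.22,0.013,0,-0.002,0,10],[0.02,-0.28,0.013,0,-0.002,0,10],[0.027,-0.34,0.013,0,-0.002,0,10],[0.027,-0.41,0.013,0,-0.002,0,10],[0.027,-0.48,0.013,0,-0.002,0,10],[0.027,-0.55,0.013,0,-0.002,0,10],[0.027,-0.62,0.013,0,-0.002,0,10]])

```text
time_s: 8.6
eef_pos: [0.4838, 0.1676, 0.1367]
eef_rot: [-3.14, -0.001, 0.11]
ft_force: [0.6, 0.4, -1.3]
width: 0.0197
finger_force: 61.2
```

move_arm(motion=[[0,-0.02,0,0,0,0,10],[0,-0.02,0,0,0,0,10],[0,-0.02,-0.15,0,0,0,10],[0,0.1,-0.25,0,0,0,10],[0,0.25,-0.25,0,0,0,10],[0,0.4,-0.25,0,0,0,10],[0,0.55,-0.25,0,0,0,10],[0,0.7,-0.25,0,0,0,10],[0,0.86,-0.25,0,0,0,10],[0,1.0,-0.25,0,0,0,10]])

```text
time_s: 9.43
eef_pos: [0.5099, -0.0872, 0.1979]
eef_rot: [3.14, 0.001, 0.106]
ft_force: [1.2, -1.8, -0.7]
width: 0.0193
finger_force: 61.5
```

```bash
python3 -c "
from m import *
from plant import viewer
import cv2
go([tuple(b2w([x,y],F))+(z,F[2]) for x,y,z in((-.01,-.215,.2),(-.01,-.215,.082))])
a=viewer.read_camera('top')['img'][190:365,120:480,::-1];b=viewer.read_camera('scene')['img'][80:330,110:460,::-1]
a=cv2.resize(a,(720,350),interpolation=cv2.INTER_CUBIC);b=cv2.resize(b,(350,250))
o=np.zeros((600,720,3),np.uint8);o[:350]=a;o[350:,:350]=b;cv2.imwrite('pics/h3.png',o)"
```

```text
now [ 0.5099 -0.0872  0.1979] [3.14e+00 1.00e-03 1.06e-01] w 0.0193 t 9.4333 f [ 1.2 -1.8 -0.7] board xy [-11.8 -95.1]
rows [0.009, 0.479, -0.008] [0.0004, 0.0004, -0.0008] n>= 2.9
rows [0.009, 0.479, 0.464] [0.0004, 0.0004, -0.0008] n>= 4.0
```

View pics/h3.png

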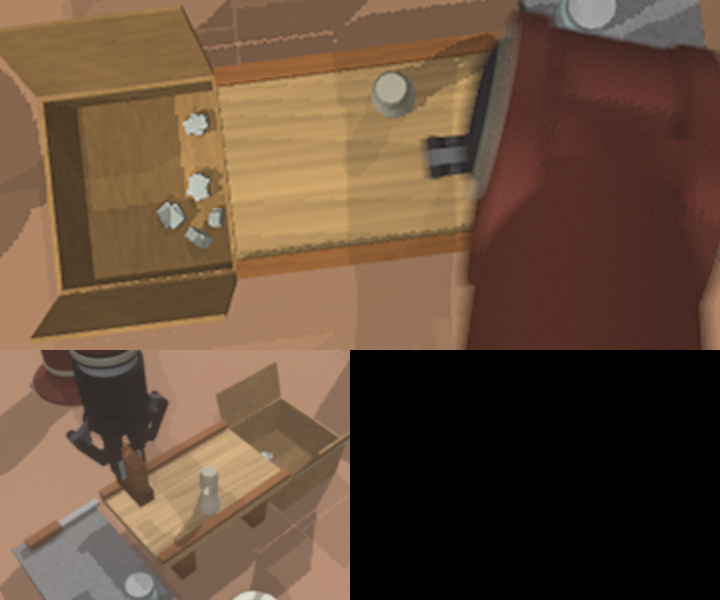

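All five chips now lie in the carton, at crop (195,124), (198,186), (170,215), (215,217) and (198,237). The board holds only the figure, so I'll return the scraper to the stand.

move_arm(motion=[[0.009,0.15,0,0,0,-0.001,10],[0.009,0.3,0,0,0,-0.001,10],[0.009,0.45,0,0,0,-0.001,10],[0.009,0.479,0.1,0,0,-0.001,10],[0.009,0.479,0.25,0,0,-0.001,10],[0.009,0.479,0.36,0,0,-0.001,10],[0.009,0.479,0.44,0,0,-0.001,10],[0.009,0.479,0.46,0,0,-0.001,10],[0.009,0.479,0.46,0,0,-0.001,10],[0.009,0.479,0.46,0,0,-0.001,10]])

```text
time_s: 10.37
eef_pos: [0.5262, -0.2018, 0.0829]
eef_rot: [3.141, 0.001, 0.113]
ft_force: [0.8, -0.2, -1.9]
width: 0.0194
finger_force: 61.3
```

```bash
python3 -c "
from m import *
go([tuple(b2w([x,y],F))+(.0785,F[2]) for x,y in((-.01,-.215),)])"
```

```text
now [ 0.5262 -0.2018  0.0829] [3.141e+00 1.000e-03 1.130e-01] w 0.0194 t 10.3667 f [ 0.8 -0.2 -1.9] board xy [  -8.1 -210.9]
rows [-0.008, 0.017, 0.018] [0.0001, 0.0002, 0.0012] n>= 0.2
```

move_arm(motion=[[0,0,0.008,0,0,0,10],[0,0,0.016,0,0,0,10],[0,0,0.018,0,0,0,10],[0,0,0.018,0,0,0,10]])

```text
time_s: 10.7
eef_pos: [0.5264, -0.2011, 0.0784]
eef_rot: [-3.141, 0.0, 0.113]
ft_force: [-0.8, -0.7, 4.5]
width: 0.0196
finger_force: 61.9
```

move_arm(motion=[[0,0,0,0,0,0,40],[0,0,0,0,0,0,70],[0,0,0,0,0,0,70],[0,0,0,0,0,0,70],[0,0,-0.1,0,0,0,70],[0,0,-0.25,0,0,0,70],[0,0,-0.4,0,0,0,70],[0,0,-0.55,0,0,0,70],[0,0,-0.7,0,0,0,0],[0,0,-0.7,0,0,0,0]])

```text
time_s: 11.53
eef_pos: [0.5301, -0.203, 0.2603]
eef_rot: [3.135, -0.012, 0.113]
ft_force: [0.9, 0.2, 1.5]
width: 0.0469
finger_force: 0.0
```

```bash
python3 -c "
from m import *
from plant import viewer
import cv2
c=b2w([0,.208],F);print(c)
# hinge pts, flap edge at 1.93
for n,q in (('SH',(-.082,.208)),('SE',(-.082-.07*.35,.208)),('LH',(.082,.208)),('LE',(.082+.1*.35,.208)),('Sout',(-.125,.208)),('Lout',(.14,.208))):
  w=b2w(q,F);print(n,w.round(3),np.linalg.norm(w).round(3))
go([])
i=viewer.read_camera('top')['img'][150:390,100:500,::-1];j=viewer.read_camera('scene')['img'][80:400,110:510,::-1];
o=np.zeros((560,400,3),np.uint8);o[:240]=i;o[240:]=j;cv2.imwrite('pics/h4.png',o)"
```

```text
[0.48867682 0.21544336]
SH [0.407 0.207] 0.457
SE [0.383 0.204] 0.434
LH [0.57  0.224] 0.613
LE [0.605 0.228] 0.647
Sout [0.364 0.202] 0.417
Lout [0.628 0.231] 0.669
now [ 0.5301 -0.203   0.2603] [ 3.135 -0.012  0.113] w 0.0469 t 11.5333 f [0.9 0.2 1.5] board xy [  -4.3 -212.5]
```

View pics/h4.png

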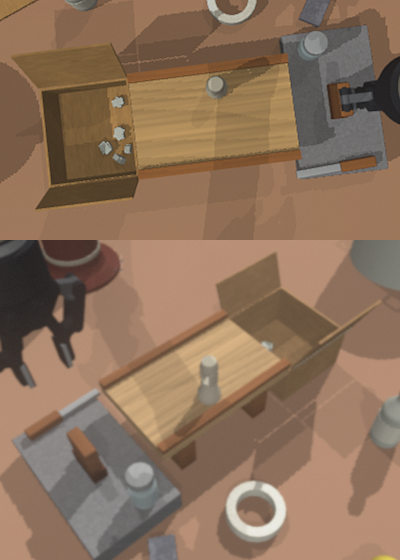

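The scraper stands on the stand at crop (340,100), and the jar and rasp are undisturbed. The flaps are still open. Next I'll hook the short flap's edge with the outer finger (gripper at 60 mm, fingers along board x).

```bash
python3 -c "
from m import *
Y=F[2]+np.pi/2
go([tuple(b2w([x,y],F))+(z,Y) for x,y,z in((-.06,.208,.26),(-.092,.208,.125))])"
```

```text
now [ 0.5267 -0.2013  0.2538] [ 3.141e+00 -1.000e-03  1.130e-01] w 0.0317 t 11.6333 f [-0.9  0.2  0. ] board xy [  -7.5 -210.4]
rows [-0.202, -1.674, -0.026] [0.0004, -0.0002, -0.4986] n>= 12.5
rows [-0.331, -1.675, 0.514] [0.0004, -0.0002, -0.4986] n>= 12.5
```

move_arm(motion=[[-0.1,-0.9,-0.04,0,0,-0.25,0],[-0.1,-0.9,-0.04,0,0,-0.25,20],[-0.1,-0.9,-0.04,0,0,-0.25,60],[-0.1,-0.9,-0.04,0,0,-0.25,60],[-0.1,-0.9,-0.04,0,0,-0.25,60],[-0.1,-0.9,-0.04,0,0,-0.25,60],[-0.1,-0.9,-0.04,0,0,-0.25,60]])

```text
time_s: 12.22
eef_pos: [0.4732, 0.0263, 0.2609]
eef_rot: [-3.133, 0.001, 0.915]
ft_force: [-0.2, -0.1, 0.7]
width: 0.0598
finger_force: 0.0
```

```bash
python3 -c "
from m import *
Y=F[2]+np.pi/2
go([tuple(b2w([x,y],F))+(z,Y) for x,y,z in((-.092,.208,.25),(-.092,.208,.125))])"
```

```text
now [0.4732 0.0263 0.2609] [-3.133e+00  1.000e-03  9.150e-01] w 0.0598 t 12.2167 f [-0.2 -0.1  0.7] board xy [-36.   21.7]
rows [0.382, -0.677, 0.049] [-0.0027, -0.0007, -0.2435] n>= 6.1
rows [0.383, -0.673, 0.549] [-0.0027, -0.0007, -0.2435] n>= 6.1
```

move_arm(motion=[[0.382,-0.677,0.04,-0.002,0,-0.2435,60],[0.382,-0.677,0.04,-0.002,0,-0.2435,60],[0.382,-0.677,0.04,-0.002,0,-0.2435,60],[0.382,-0.677,0.04,-0.002,0,-0.2435,60],[0.382,-0.677,0.04,-0.002,0,-0.2435,60],[0.382,-0.677,0.04,-0.002,0,-0.2435,60],[0.382,-0.677,0.04,-0.002,0,-0.2435,60],[0.382,-0.677,0.04,-0.002,0,-0.2435,60],[0.382,-0.677,0.04,-0.002,0,-0.2435,60]])

```text
time_s: 12.97
eef_pos: [0.4027, 0.1983, 0.2518]
eef_rot: [3.14, 0.003, 1.659]
ft_force: [0.8, 0.6, 0.5]
width: 0.0603
finger_force: 0.0
```

```bash
python3 -c "
from m import *
Y=F[2]+np.pi/2
go([tuple(b2w([x,y],F))+(z,Y) for x,y,z in((-.092,.208,.125),)])"
```

```text
now [0.4027 0.1983 0.2518] [3.140e+00 3.000e-03 1.659e+00] w 0.0603 t 12.9667 f [0.8 0.6 0.5] board xy [-87.3 200.3]
rows [0.032, -0.02, 0.507] [0.0003, 0.0008, -0.0067] n>= 3.0
```

move_arm(motion=[[0.03,-0.02,0,0,0,-0.006,60],[0.03,-0.02,0,0,0,-0.006,60],[0.03,-0.02,0.1,0,0,-0.006,60],[0.03,-0.02,0.2,0,0,-0.006,60],[0.03,-0.02,0.3,0,0,-0.006,60],[0.03,-0.02,0.4,0,0,-0.006,60],[0.03,-0.02,0.48,0,0,-0.006,60],[0.03,-0.02,0.507,0,0,-0.006,60],[0.03,-0.02,0.507,0,0,-0.006,60]])

```text
time_s: 13.72
eef_pos: [0.3966, 0.2061, 0.1248]
eef_rot: [-3.141, 0.003, 1.682]
ft_force: [-0.4, -0.7, 0.5]
width: 0.0603
finger_force: 0.0
```

```bash
python3 -c "
from m import *
from plant import viewer
import cv2
Y=F[2]+np.pi/2
def P(x,z): return tuple(b2w([x,.208],F))+(z,Y)
go([P(-.092,.125),P(-.06,.13),P(-.04,.13)])
i=viewer.read_camera('scene')['img'][80:280,260:460,::-1];cv2.imwrite('pics/h5.png',cv2.resize(i,None,fx=2,fy=2))"
```

```text
now [0.3966 0.2061 0.1248] [-3.141e+00  3.000e-03  1.682e+00] w 0.0603 t 13.7167 f [-0.4 -0.7  0.5] board xy [-92.5 208.7]
rows [-0.003, 0.002, -0.001] [-0.0001, 0.0008, 0.0007] n>= 0.0
rows [-0.003, 0.13, -0.021] [-0.0001, 0.0008, 0.0007] n>= 0.8
rows [-0.003, 0.21, -0.021] [-0.0001, 0.0008, 0.0007] n>= 1.3
```

View pics/h5.png

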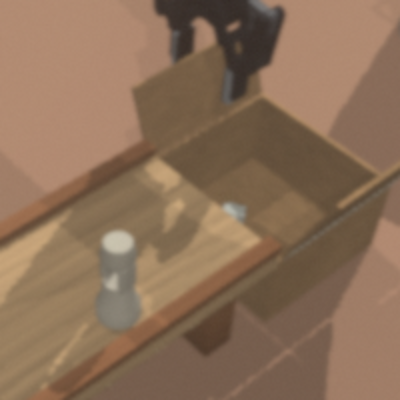

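The flap is straddled: one finger is behind it (about (182,45)) and the other inside (about (230,85)).

move_arm(motion=[[-0.003,0.09,-0.013,0,0,0,60],[-0.003,0.154,-0.021,0,0,0,60],[-0.003,0.184,-0.025,0,0,0,60],[-0.003,0.214,-0.025,0,0,0,60],[-0.003,0.242,-0.018,0,0,0,60],[-0.003,0.27,-0.009,0,0,0,60],[-0.003,0.314,0.027,0,0,0,60],[-0.003,0.342,0.063,0,0,0,60],[-0.003,0.354,0.099,0,0,0,60],[-0.003,0.362,0.119,0,0,0,60]])

```text
time_s: 14.6
eef_pos: [0.4876, 0.2159, 0.0952]
eef_rot: [3.14, 0.002, 1.682]
ft_force: [-0.6, -0.3, 0.5]
width: 0.0595
finger_force: 0.2
```

```bash
python3 -c "
from m import *
go([])"
```

```text
now [0.4876 0.2159 0.0952] [3.140e+00 2.000e-03 1.682e+00] w 0.0595 t 14.6 f [-0.6 -0.3  0.5] board xy [ -1.1 208.5]
```

move_arm(motion=[[0,0,0.012,0,0,0,60],[0,0,0.024,0,0,0,60],[0,0,0.032,0,0,0,60],[0,0,0.032,0,0,0,60]])

```text
time_s: 14.93
eef_pos: [0.4871, 0.216, 0.0883]
eef_rot: [3.139, 0.002, 1.683]
ft_force: [0.4, -0.6, -0.1]
width: 0.0598
finger_force: 0.0
```

move_arm(motion=[[0,0,0.008,0,0,0,60],[0,0,0.016,0,0,0,60],[0,0,0.02,0,0,0,60],[0,0,0.02,0,0,0,60]])

```text
time_s: 15.27
eef_pos: [0.4877, 0.2162, 0.0845]
eef_rot: [3.138, 0.001, 1.683]
ft_force: [-0.2, -0.2, 5.5]
width: 0.06
finger_force: 2.7
```

The short flap is flat, with the 5.5 N stop at the expected height. Next I'll rise over the long flap and hook it.

move_arm(motion=[[0,0,-0.15,0,0,0,60],[0,0,-0.3,0,0,0,60],[0,0,-0.45,0,0,0,60],[0,0,-0.6,0,0,0,60],[0,0,-0.66,0,0,0,60],[0,0.15,-0.66,0,0,0,60],[0,0.3,-0.66,0,0,0,60],[0,0.408,-0.66,0,0,0,60],[0,0.408,-0.66,0,0,0,60],[0,0.408,-0.66,0,0,0,60]])

```text
time_s: 16.1
eef_pos: [0.5889, 0.2271, 0.2478]
eef_rot: [3.14, 0.002, 1.681]
ft_force: [0.2, 0.5, 0.2]
width: 0.0603
finger_force: 0.0
```

```bash
python3 -c "
from m import *
from plant import viewer
import cv2
go([tuple(b2w([.101,.208],F))+(.16,F[2]+np.pi/2)])
t=viewer.read_camera('top')['img'][150:400,60:300,::-1];s=viewer.read_camera('scene')['img'][60:310,260:500,::-1]
cv2.imwrite('pics/h6.png',cv2.resize(np.hstack([t,s]),None,fx=1.6,fy=1.6))"
```

```text
now [0.5889 0.2271 0.2478] [3.140e+00 2.000e-03 1.681e+00] w 0.0603 t 16.1 f [0.2 0.5 0.2] board xy [100.9 208.7]
rows [-0.002, -0.0, 0.351] [0.0005, 0.0005, 0.0005] n>= 2.1
```

View pics/h6.png

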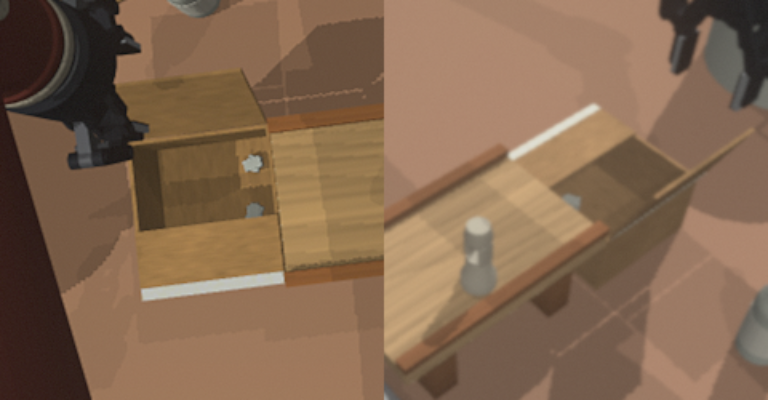

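The short flap is flat, and the long flap still leans out with its edge at crop (240,72). Descending to straddle it.

move_arm(motion=[[0,0.004,0.1,0,0,0,60],[0,0.004,0.2,0,0,0,60],[0,0.004,0.3,0,0,0,60],[0,0.004,0.351,0,0,0,60],[0,0.004,0.351,0,0,0,60],[0,0.004,0.351,0,0,0,60]])

```text
time_s: 16.7
eef_pos: [0.5885, 0.2278, 0.1613]
eef_rot: [3.14, 0.001, 1.684]
ft_force: [-1.2, -0.6, 0.6]
width: 0.0602
finger_force: 0.0
```

move_arm(motion=[[0,-0.104,0.004,0,0,0,60],[0,-0.18,0.004,0,0,0,60],[0,-0.224,0.004,0,0,0,60],[0,-0.264,0.008,0,0,0,60],[0,-0.304,0.024,0,0,0,60],[0,-0.344,0.04,0,0,0,60],[0,-0.404,0.088,0,0,0,60],[0,-0.444,0.144,0,0,0,60],[0,-0.468,0.2,0,0,0,60],[0,-0.48,0.248,0,0,0,60]])

```text
time_s: 17.53
eef_pos: [0.4704, 0.2151, 0.1004]
eef_rot: [3.135, -0.0, 1.684]
ft_force: [-0.8, 0.9, 0.4]
width: 0.0603
finger_force: 0.2
```

move_arm(motion=[[0,0,0.01,0,0,0,60],[0,0,0.02,0,0,0,60],[0,0,0.028,0,0,0,60],[0,0,0.034,0,0,0,60],[0,0,0.034,0,0,0,60]])

```text
time_s: 17.95
eef_pos: [0.4716, 0.2145, 0.0909]
eef_rot: [3.137, 0.001, 1.682]
ft_force: [0.5, 0.3, -0.1]
width: 0.0601
finger_force: 0.1
```

move_arm(motion=[[0,0,0.006,0,0,0,60],[0,0,0.012,0,0,0,60],[0,0,0.012,0,0,0,60]])

```text
time_s: 18.2
eef_pos: [0.4716, 0.2145, 0.089]
eef_rot: [3.136, 0.001, 1.682]
ft_force: [-2.7, -1.4, 9.7]
width: 0.0597
finger_force: 5.0
```

Contact is firm at the expected height (tip about 94 mm). Retreating upwards and checking both flaps against the top image numerically.

move_arm(motion=[[0,0,-0.15,0,0,0,60],[0,0,-0.3,0,0,0,60],[0,0,-0.45,0,0,0,60],[0,0,-0.6,0,0,0,60],[0,0.15,-0.7,0,0,0,60],[0,0.3,-0.7,0,0,0,60],[0,0.45,-0.7,0,0,0,60],[0,0.6,-0.7,0,0,0,60],[0,0.7,-0.7,0,0,0,60],[0,0.7,-0.7,0,0,0,60]])

```text
time_s: 19.03
eef_pos: [0.6484, 0.2323, 0.2605]
eef_rot: [3.137, 0.002, 1.678]
ft_force: [0.7, -1.4, -0.8]
width: 0.0598
finger_force: 0.0
```

```bash
python3 -c "
from m import *
from plant import viewer
go([])
i=viewer.read_camera('top')['img'].astype(int)
# brightness profile along carton x at its middle, on flap height, and at y near the open ends
for y in(.17,.208,.245):
  print([int(i[tuple(proj(T,np.r_[b2w([x,y],F),.092]).round().astype(int)[::-1])].sum()//3) for x in np.arange(-.1,.131,.01)])
# long flap edge for angles
for a in(0,.1,.2,.4): print(a,proj(T,np.r_[b2w([.082-.1*np.cos(a),.208],F),.094+.1*np.sin(a)]).round(1))
u,v=proj(T,np.r_[b2w([-.018,.208],F),.094]).round().astype(int);print(u,[int(x) for x in i[v-18:v+19,u].sum(1)//3],v-18)
"
```

```text
now [0.6484 0.2323 0.2605] [3.137e+00 2.000e-03 1.678e+00] w 0.0598 t 19.0333 f [ 0.7 -1.4 -0.8] board xy [160.6 207.4]
[114, 114, 184, 119, 110, 108, 110, 113, 108, 115, 112, 118, 107, 109, 112, 114, 117, 187, 134, 81, 100, 107, 111, 118]
[112, 113, 184, 113, 116, 112, 115, 117, 110, 111, 113, 115, 114, 114, 116, 114, 118, 188, 136, 107, 107, 107, 111, 117]
[114, 114, 184, 108, 118, 116, 115, 116, 112, 111, 118, 111, 116, 117, 117, 115, 116, 186, 163, 106, 106, 106, 111, 117]
0 [187.7 291.4]
0.1 [185.9 291.4]
0.2 [184.  290.7]
0.4 [180.  287.3]
188 [110, 110, 114, 116, 113, 109, 115, 112, 115, 121, 118, 115, 112, 111, 111, 111, 114, 112, 109, 109, 110, 114, 119, 121, 120, 118, 117, 119, 114, 113, 116, 116, 114, 115, 114, 113, 113] 273
```

```bash
python3 -c "
from plant import robot
print(robot.job_done())"
```

```text
the job is handed in; nothing more can be done
None
```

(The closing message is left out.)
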